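# Find the hidden socket and seat the pinned jaw model

## Task

Take the pink jaw model with white teeth out of the white stand, put its steel pin through the blue collar of the floating cover on the grey mount, and, pressing only lightly on the sprung plate below, sweep the pin about until it drops into the hidden hole. Push it gently fully home, let go and leave the model standing upright. Never press the sprung plate down to its stop, and leave the other models and everything else where they are.

Things in the scene. Friction and masses are not known exactly. Their poses are not given: they have to be found in the camera images.
- pink_mid (a point): Centre of the body of the pink jaw model (only pink one in the stand; white teeth on top). Body: block 34 (own x) x 46 (own y) x 24 mm high, teeth to 27 mm above this point; own z up. Grip it across the 34 mm faces (along own x). A round steel pin hangs below on its centre line, tip 58 mm under this point. Mass 0.11 to 0.23 kg. It may stand in any of the stand's three holes
- pin_tip (a point): Centre of the lower end of the pink model's pin (axes as the model). Pin 10 mm thick, 1 mm chamfer at the tip; a 20 mm wide, 3 mm thick flange sits on it with its underside 35 mm above the tip
- stand: Fixed white stand, 60 (own x) x 200 (own y) x 42 mm high; origin at the centre of its underside. Three models stand in it in a row along own y, 66 mm apart, their pins 35 mm deep in loose holes and their axes parallel to the stand's: lift straight up by 45 mm or more
- mount: Fixed grey mount, square aluminium rim, 168 x 168 mm, rim top at 41 mm, 96 mm square window; origin at the centre of its underside, own z up. In it a sprung black plate, top 34 mm above the origin at rest, with one blind round hole, 11.5 mm wide, 1 mm chamfer, 18 mm deep. Its centre is within 11 mm of the mount's centre along own x and along own y, different each time; hidden under the cover
- collar_top (a point): Centre of the upper mouth of the blue collar: 23 mm outside, 13 mm bore, top 43.5 mm above the mount's origin. It stands on a thin 95 mm square steel cover that floats sideways (up to 29 mm from the mount's centre along each mount axis, drag about 0.5 N): a pin in the collar carries it along and rests on the bare plate. Starts 24 to 28 mm off centre to the mount's own +y, clear of the hole
- plate (a joint): How far the sprung black plate is pressed down (m): 0 at rest at the top, stop at 0.010, must stay under 0.0085. It starts to sink at about 3 N and takes a further 1.5 N per mm (about 9 N at 4 mm, 15.5 N at 8.5 mm). When the pin drops into the hole the plate springs back to 0 about the pin
- stone_mid (a point): Centre of the body of the sand-coloured jaw model in the stand, same shape as the pink one; not to be disturbed
- blue_mid (a point): Centre of the body of the blue jaw model in the stand, same shape; not to be disturbed
- jar: Small amber jar, 40 mm wide, 50 mm high, between stand and mount; origin at its underside; leave alone
- bottle: Clear bottle, 60 mm wide, 160 mm high; origin at its underside; leave alone
- bowl: Green bowl, 100 mm wide, 60 mm high; origin at its underside; leave alone
- scanner: White hand-held scanner lying along own y, 220 mm long, 30 mm high; origin at its underside; leave alone
- spatula: Spatula, 170 mm long, lying on the table; leave alone
Things that resemble listed ones, but are neither listed nor needed, are in the scene too. Of the things like the mount, leave any that is green; of the rest the smaller one is meant.

How it is judged:
On the way, in this order (a step that is already met when the one before it is completed fails the run):
1. the pink model is lifted out of the stand (height (world z) of pin_tip above 0.046 m), for 0.1 s.
2. the pin stands in the blue collar, its tip within 4 mm of the plate's free height or lower (horizontal distance between pin_tip and collar_top below 0.006 m and z of pin_tip in the frame of mount below 0.038 m), for 0.1 s.
At the end, for the whole second after the job is handed in: The pink model's pin stands in the hidden hole through the collar: tip 15.5 mm or more below the free plate's top (12 to 18.5 mm above the mount's underside), within 18 mm of the mount's centre line and 6 mm of the collar's; model within 0.12 rad of upright; plate back up within 2 mm (z of pin_tip in the frame of mount between 0.012 and 0.0185 m and horizontal distance between pin_tip and mount below 0.018 m and horizontal distance between pin_tip and collar_top below 0.006 m and angle between pink_mid's own z axis and vertical below 0.12 rad and value of joint plate below 0.002 m); the robot touches nothing.
It fails at once if the sprung plate is pressed down by more than 8.5 mm (about 15.5 N) (value of joint plate above 0.0085 m).
It fails at once if the mount or its cover is pushed with more than 25 N (contact force between mount and anything else above 25 N).
It fails at once if one of the other models is moved by more than 15 mm (distance of any of stone_mid, blue_mid from where it was at the start of the episode above 0.015 m).
It fails at once if the jar, bottle, bowl, scanner or spatula is moved by more than 20 mm (distance of any of jar, bottle, bowl, scanner, spatula from where it was at the start of the episode above 0.02 m).
It also fails if it takes over 72 s, if anything falls off the work surface, if the arm or the gripper's body presses on something with over 40 N, if the wrist force passes 120 N, or if a joint passes its speed limit or range.

## Robot

A 7-joint arm with a two-finger parallel gripper is mounted at the origin on the work surface. World frame = base frame: x ahead of the robot, y to its left, z up, the work surface at z = 0. Lengths are in m, angles in rad, forces in N, time in s.
With the tool pointing down it reaches from about 0.425 to 0.925 m from the base axis. Payload 6.8 kg.
Tool frame: the origin (TCP) lies at the centre of the arm's flange, where the gripper is bolted on; the fingertips stand 173 mm ahead of it and the grasp point (between the pads) lies 155 mm ahead of it (bot.pinch_z is the distance from the TCP to the grasp point, in m); z points along the fingers, y is the line along which they close (so a half turn about z gives the same grasp; the last joint's range is limited). The gripper opens to 85 mm and grips with 20 to 120 N. Pads are 22 mm wide; open, the fingers measure 114 mm over their backs; the gripper's body (76 mm by 85 mm) begins 54 mm behind the grasp point. The pads swing forward as they close: fully open they stand 13 mm farther back than shut.
Start: joints at [-1.251, 0.477, 0.022, 1.555, -0.011, 1.109, -0.083], TCP at [0.28, 0.614, 0.405] pointing down, gripper open.
Joint ranges: [-2.96, 2.96], [-0.34, 2.1], [-1.41, 1.46], [0.24, 2.44], [-1.37, 4.51], [0.17, 1.92], [-2.96, 2.96]. Speed limits (rad/s): [2.39, 2.39, 3.14, 3.14, 3.14, 3.14, 3.14].

## Interface

Orientations are given as a unit quaternion [x, y, z, w].
In Python, from cell import bot gives the robot as it stands.
- The arm moves only by the shell command python3 -m jog 'ROWS' [FORCE]. ROWS is JSON, one flat list of numbers, 5 for each row, row after row: the shift along the world's x, y, z as a fraction of full scale, then the turn about the world's z as a fraction of full scale, then the finger opening in mm, from 0 to 85.4. In form: [x, y, z, yaw, claw, x, y, z, yaw, claw, ...]. A call has 1 to 8 rows; each row shifts and turns the commanded pose from where the row before left it; what a row does not reach is not made up. Full scale, the value 1, is 0.025 m for a shift and 0.08 rad for a turn. A row lasts 1/8 s, in which the tool goes at most 62.5 mm and 10.7 degrees, less where a joint would pass 70% of its speed; a pose out of reach is approached as far as the arm can. A call with a number of a shift or a turn outside -1 to 1 is refused whole. A call with a gripper value outside its range is refused whole. The fingers move at their own pace and stop on an object; FORCE is the grip in N (left out, the last holds). Time passes only in rows, so rows that do not move let the fingers close. It gives the time, the measured TCP pose, the force, the opening and the grip force at its end, in the units of the state.
- bot.get_state(): the state, without advancing time (a new reading comes with each control period).
- bot.get_image(name): name is "scene" or "side" or "wrist"; returns a dict with "color" (384x512x3 uint8, blue, green, red), "fx", "fy", "cx", "cy" (pixels), "pose" (4x4, takes a point from camera to world coordinates); the wrist camera has in their place "T_tool_cam" (4x4, takes a point from camera to tool coordinates, whose origin is the TCP and whose axes are the flange's). Camera axes: x right, y down, z forward; pixel columns grow to the right and rows downward; lengths in m; the calibration is good to about 2 mm. A picture is of the moment at which its call begins: read the wrist's pose just before it. There is no depth.
- bot.finish_job(): hands the job in; it is judged then, once.
The state is a dict: "clock": time; "joints": joint angles; "qd": joint speeds; "tau": joint torques, N m; "eef_pos": TCP position; "eef_rot": TCP orientation; "force": force on the tool from outside, world axes, zero at the start; "moment": the same for the moment, N m; "opening": finger opening in m; "finger_force": force on a finger pad.
Only numpy, scipy, OpenCV 4.12 (cv2) and the standard library are available. Lean on these libraries where they do the work, as an engineer would, in place of code of your own. Each camera call takes 0.05 s, during which the arm holds its last target. There are 200 camera calls.

## Working session

There is one attempt and no reset: what is moved stays moved. The work goes in short steps, Python scripts to look and compute and a shell command to move; the robot and the scene stay as the last step left them, time stands still between calls to the robot, and variables do not carry over. Pictures are saved under pics/ and viewed, at most 10 in all, crops included, and the job is handed in when it is done.

```bash
ls; mkdir -p pics
cat > h.py <<'E'
import numpy as np,cv2
from cell import bot
def ray(im,u,v,T=None):
    T=im["pose"] if T is None else T
    T=np.array(T);d=T[:3,:3]@np.array([(u-im["cx"])/im["fx"],(v-im["cy"])/im["fy"],1]);return T[:3,3],d
def onz(im,u,v,z,T=None):
    o,d=ray(im,u,v,T);return o+d*(z-o[2])/d[2]
def proj(im,p,T=None):
    T=np.array(im["pose"] if T is None else T);c=T[:3,:3].T@(np.array(p)-T[:3,3]);return im["fx"]*c[0]/c[2]+im["cx"],im["fy"]*c[1]/c[2]+im["cy"]
E
python3 - <<'E'
from h import *
import pickle
s=bot.get_state();print({k:np.round(v,3) for k,v in s.items()})
ims=[bot.get_image(n) for n in("scene","side","wrist")]
pickle.dump((s,ims),open("i0.pkl","wb"))
for n,i in zip("abc",ims):
    print(i["fx"],i["cx"],i["cy"],np.round(i.get("pose",i.get("T_tool_cam")),3).tolist())
    cv2.imwrite(f"pics/0{n}.png",cv2.resize(i["color"],(800,600),interpolation=cv2.INTER_CUBIC))
E
```

```text
pics
{'clock': np.float64(0.0), 'joints': array([-1.251,  0.478,  0.022,  1.556, -0.011,  1.109, -0.083]), 'qd': array([ 0.   ,  0.001, -0.001,  0.001,  0.002, -0.   ,  0.001]), 'tau': array([-1.0000e-03, -5.9646e+01,  1.6080e+00, -2.8120e+01,  1.3000e-02,
        9.0000e-03,  0.0000e+00]), 'eef_pos': array([0.28 , 0.614, 0.404]), 'eef_rot': array([ 0.212,  0.977, -0.001, -0.   ]), 'force': array([ 0.637, -0.043, -0.101]), 'moment': array([ 0.027, -0.023,  0.017]), 'finger_force': np.float64(0.0), 'opening': np.float64(0.086)}
485.29314767696354 260.60056213561376 190.0495272239402 [[0.105, 0.584, -0.805, 1.534], [0.994, -0.072, 0.078, -0.176], [-0.013, -0.809, -0.588, 0.8], [0.0, 0.0, 0.0, 1.0]]
363.7850125083461 253.37969112956736 184.8542422984495 [[-0.99, -0.059, 0.13, 0.373], [-0.143, 0.456, -0.878, 0.705], [-0.007, -0.888, -0.46, 0.502], [0.0, 0.0, 0.0, 1.0]]
281.7919132798736 254.12709470059045 193.750516613823 [[-0.0, -0.964, -0.265, 0.068], [1.0, -0.0, 0.001, -0.001], [-0.001, -0.265, 0.964, 0.031], [0.0, 0.0, 0.0, 1.0]]
```

View pics/0a.png

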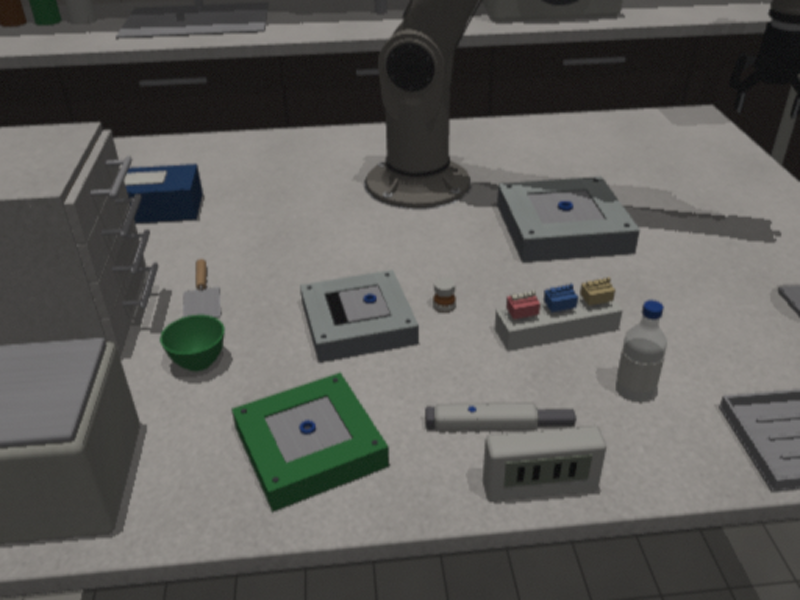

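View pics/0b.png

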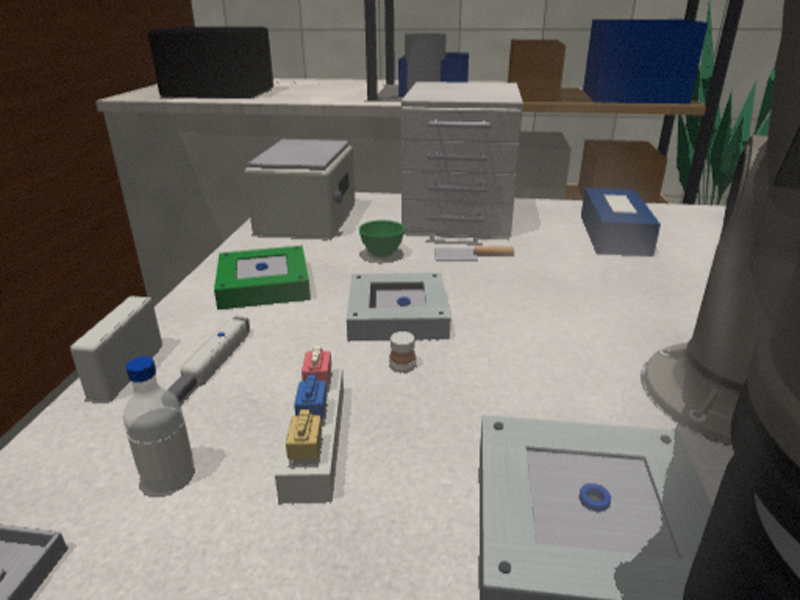

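View pics/0c.png

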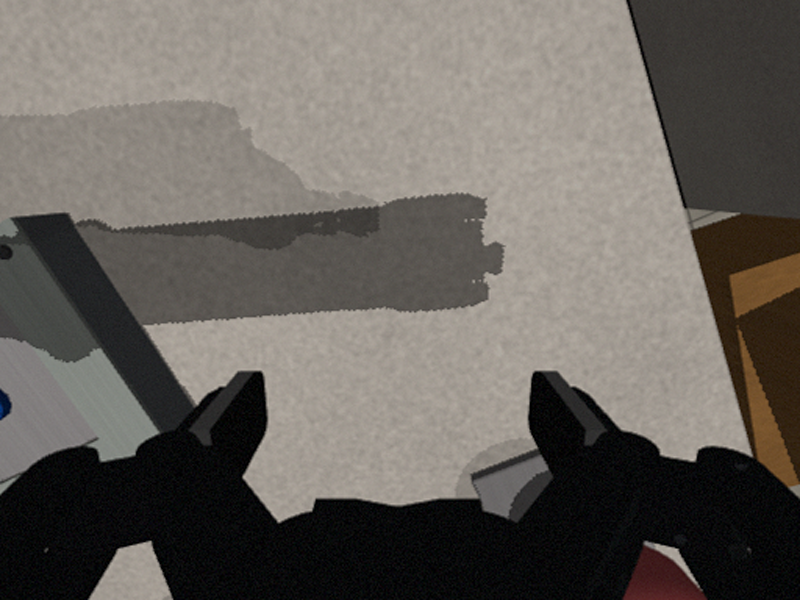

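The scene view shows the mount at about (360,312), its collar at (370,299), pink at (523,305), blue at (561,297) and sand at (598,291). In the side view the same things are at (398,303), (404,300), (316,365), (310,397) and (303,435). The wrist view shows only the decoy mount's edge and bare table. Next I'll triangulate.

Run:
```python
from h import *
import pickle
s,(A,B,C)=pickle.load(open("i0.pkl","rb"))
def blob(im,lo,hi,near,r):
    h=cv2.cvtColor(im["color"],cv2.COLOR_BGR2HSV);m=cv2.inRange(h,lo,hi)
    n,l,st,c=cv2.connectedComponentsWithStats(m);near=np.array(near)*.64
    b=[i for i in range(1,n) if st[i,4]>15 and np.hypot(*(c[i]-near))<r]
    b=max(b,key=lambda i:st[i,4]);return c[b],st[b]
def tri(a,b):
    o1,d1=ray(A,*a);o2,d2=ray(B,*b)
    t=np.linalg.lstsq(np.c_[d1,-d2],o2-o1,rcond=None)[0]
    p,q=o1+d1*t[0],o2+d2*t[1];return (p+q)/2,np.linalg.norm(p-q)
for n,lo,hi,a,b in[("pink",(0,80,70),(8,255,255),(523,307),(316,367)),("pink2",(165,80,70),(180,255,255),(523,307),(316,367)),("blue",(105,100,40),(125,255,255),(561,299),(310,397)),("sand",(15,80,60),(28,255,255),(598,293),(303,437)),("collar",(105,100,40),(125,255,255),(370,299),(404,300))]:
    try:
        ca,sa=blob(A,lo,hi,a,15);cb,sb=blob(B,lo,hi,b,15)
        p,e=tri(ca,cb);print(n,ca.round(1),sa.tolist(),cb.round(1),sb.tolist(),p.round(4),round(e,4))
    except ValueError: print(n,"none")
# mount rim contour in scene
for nm,im,c in(("a",A,(230,200)),("b",B,(255,195))):
    x,y=c;cr=im["color"][y-50:y+50,x-60:x+60];cv2.imwrite(f"pics/m{nm}.png",cv2.resize(cr,None,fx=6,fy=6,interpolation=cv2.INTER_CUBIC))
x,y=357,200;cv2.imwrite("pics/sa.png",cv2.resize(A["color"][y-40:y+40,x-55:x+55],None,fx=7,fy=7,interpolation=cv2.INTER_CUBIC))
```

```text
pink none
pink2 [335.1 195.9] [325, 190, 20, 13, 167] [201.2 232.8] [193, 225, 18, 15, 87] [0.5741 0.1042 0.0665] 0.0038
blue [358.5 190.5] [349, 183, 20, 16, 250] [198.3 252.3] [189, 240, 19, 25, 339] [0.5613 0.1684 0.0676] 0.0023
sand [382.5 185.9] [373, 179, 20, 15, 209] [194.  278.6] [183, 262, 22, 32, 567] [0.5487 0.2367 0.0658] 0.0006
collar [236.3 190.8] [233, 189, 8, 5, 32] [258.  192.4] [255, 191, 7, 4, 20] [ 0.4861 -0.1396  0.0383] 0.001
```

View pics/ma.png

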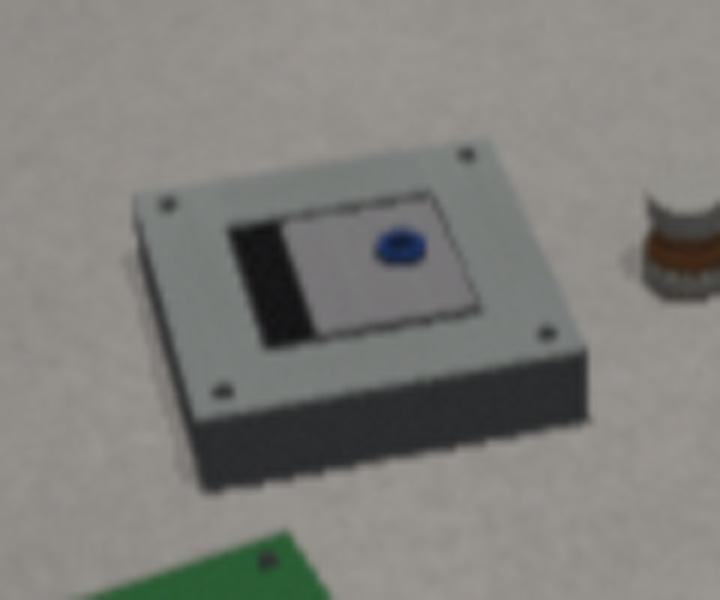

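View pics/sa.png

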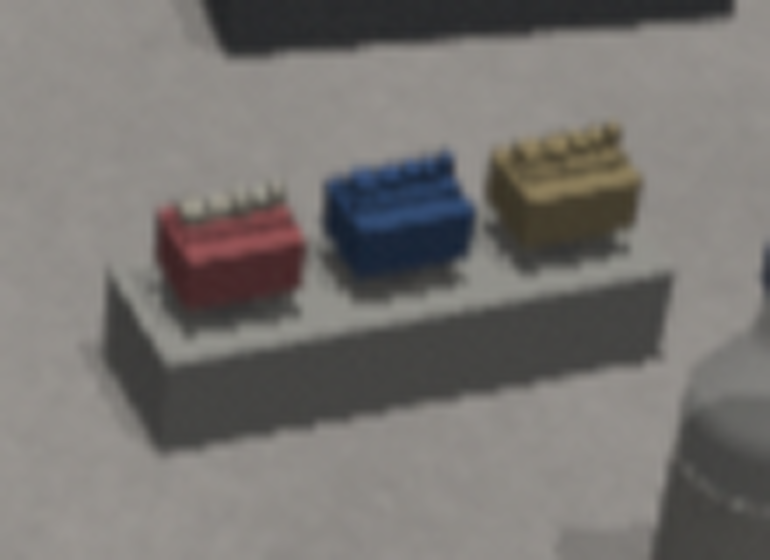

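The mount crop shows screw holes at about (168,203), (466,153), (547,332) and (222,390), with rim corners at (135,193), (490,140), (585,352) and (195,420). The bare strip of plate is on the left, so the collar is offset to the right. In the stand crop, the top corners are at (108,265), (172,365) and (672,272), and pink is at the left end.

Run:
```python
from h import *
import pickle
s,(A,B,C)=pickle.load(open("i0.pkl","rb"))
f=lambda L,k,o,z:np.array([onz(A,x/k+o[0]-.4,y/k+o[1]-.4,z) for x,y in L])
for nm,L in(("rim",[(135,193),(490,140),(585,352),(195,420)]),("scr",[(168,203),(466,153),(547,332),(222,390)])):
    P=f(L,6,(170,150),.041);d=np.roll(P,-1,0)-P
    print(nm,P.mean(0).round(4),np.linalg.norm(d,axis=1).round(4),np.degrees(np.arctan2(d[:,1],d[:,0])).round(1))
print("win",f([(230,228),(430,192),(480,310),(268,346)],6,(170,150),.036).mean(0).round(4))
print("collar",f([(401,245)],6,(170,150),.0435).round(4), onz(A,236.3,190.8,.041).round(4))
P=f([(108,265),(172,365),(672,272)],7,(302,160),.042);d=np.diff(P,axis=0)
print("stand",P.round(4).tolist(),np.linalg.norm(d,axis=1),np.degrees(np.arctan2(d[:,1],d[:,0])))
ctr=(P[0]+P[2])/2;v=d[1]/np.linalg.norm(d[1]);print("ctr",ctr,"pink",ctr-.066*v,"sand",ctr+.066*v)
s=bot.get_state();from scipy.spatial.transform import Rotation as R
m=R.from_quat(s["eef_rot"]).as_matrix();print("tool y ang",np.degrees(np.arctan2(m[1,1],m[0,1])),"x ang",np.degrees(np.arctan2(m[1,0],m[0,0])),m[:,2])
```

```text
rim [ 0.5037 -0.1623  0.041 ] [0.1661 0.1662 0.166  0.1686] [  97.9    8.8  -81.2 -171.2]
scr [ 0.5    -0.1624  0.041 ] [0.1395 0.1411 0.1401 0.1403] [  99.7    9.4  -80.7 -170.9]
win [ 0.4947 -0.1619  0.036 ]
collar [[ 0.491  -0.1397  0.0435]] [ 0.4892 -0.14    0.041 ]
stand [[0.5456, 0.0664, 0.042], [0.6068, 0.0772, 0.042], [0.5751, 0.2714, 0.042]] [0.06214585 0.19680228] [10.03081755 99.25926338]
ctr [0.56036276 0.16888205 0.042     ] pink [0.5709823  0.10374201 0.042     ] sand [0.54974322 0.2340221  0.042     ]
tool y ang 65.49195723536545 x ang 155.4919618284336 [-5.00344260e-04 -1.24196947e-03 -9.99999104e-01]
```

```bash
python3 -m jog '[0.58,-1,-0.1,-0.61,85, 0.58,-1,-0.1,-0.61,85, 0.58,-1,-0.1,-0.61,85, 0.58,-1,-0.1,-0.61,85, 0.58,-1,-0.1,-0.61,85, 0.58,-1,-0.1,-0.61,85, 0.58,-1,-0.1,-0.61,85, 0.58,-1,-0.1,-0.61,85]' | tail -3; python3 -m jog '[0.58,-1,-0.1,-0.61,85, 0.58,-1,-0.1,-0.61,85, 0.58,-1,-0.1,-0.61,85, 0.58,-1,-0.1,-0.61,85, 0.58,-1,-0.1,-0.61,85, 0.58,-1,-0.1,-0.61,85, 0.58,-1,-0.1,-0.61,85, 0.58,-1,-0.1,-0.61,85]' >/dev/null;  python3 -m jog '[0.58,-1,-0.3,-0.61,85, 0.58,-1,-0.4,-0.61,85, 0.58,-1,-0.5,-0.61,85, 0.6,-1,-0.5,-0.61,85, 0,-0.3,0,0,85, 0,0,0,0,85]'
python3 - <<'E'
from h import *
import pickle
s=bot.get_state();w=bot.get_image("wrist");pickle.dump((s,w),open("i1.pkl","wb"))
cv2.imwrite("pics/w1.png",cv2.resize(w["color"],(800,600),interpolation=cv2.INTER_CUBIC))
E
```

```text
force: [0.8, 0.3, -0.3]
opening: 0.0849
finger_force: 0.0
clock: 2.9
eef_pos: [0.5705, 0.1061, 0.3223]
eef_rot: [0.646, 0.763, -0.0, -0.0]
force: [0.1, 0.6, 0.3]
opening: 0.0851
finger_force: 0.0
```

View pics/w1.png

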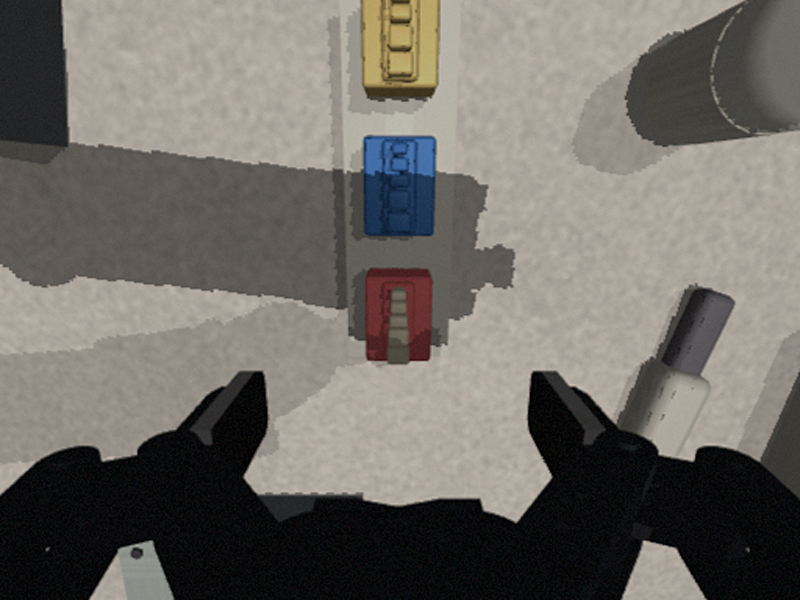

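In the wrist view, pink's top face spans about (366–431, 269–360). The fingers straddle it and look well aligned in yaw.

Run:
```python
from h import *
import pickle
from scipy.spatial.transform import Rotation as R
s,w=pickle.load(open("i1.pkl","rb"))
T=np.eye(4);T[:3,:3]=R.from_quat(s["eef_rot"]).as_matrix();T[:3,3]=s["eef_pos"];W=T@np.array(w["T_tool_cam"])
print("tooly",np.degrees(np.arctan2(T[1,1],T[0,1])))
q=lambda u,v,z:onz(w,u*.64,v*.64,z,W)
P=[q(u,v,.077) for u,v in((366,269),(431,269),(432,360),(366,360))]
print(np.round(P,4),np.mean(P,0).round(4))
v=P[0]-P[3];u=P[1]-P[0];print(np.linalg.norm(u),np.linalg.norm(v),np.degrees(np.arctan2(u[1],u[0])),np.degrees(np.arctan2(v[1],v[0])))
b=q(399,(136+235)/2,.077);print("blue",b)
b=np.array([q(x,235,.077) for x in(364,435)])
e=np.array([q(364,235,.077),q(364,140,.077)]);d=e[1]-e[0];print(np.degrees(np.arctan2(d[1],d[0])))
```

```text
tooly 9.517434266359663
[[0.5502 0.128  0.077 ]
 [0.5819 0.1333 0.077 ]
 [0.5914 0.0858 0.077 ]
 [0.5573 0.0801 0.077 ]] [0.5702 0.1068 0.077 ]
0.03212771883636595 0.04837660399951951 9.516714290361985 98.44646414394659
blue [0.55962899 0.16999187 0.077     ]
98.37761430208894
```

```bash
python3 -m jog '[0,0,-1,0,85, 0,0,-1,0,85, 0,0,-1,0,85, 0,0,-1,0,85, 0,0,0,0,85, 0,0,0,0,85]' ; python3 -m jog '[0,0,0,0,20, 0,0,0,0,20, 0,0,0,0,20, 0,0,0,0,20,0,0,0,0,20, 0,0,0,0,20]' 60
```

```text
clock: 3.7
eef_pos: [0.5709, 0.1075, 0.2233]
eef_rot: [0.645, 0.764, 0.001, 0.0]
force: [0.9, 0.6, 0.3]
opening: 0.085
finger_force: 0.0
clock: 4.45
eef_pos: [0.5708, 0.1067, 0.2229]
eef_rot: [0.646, 0.764, 0.0, 0.0]
force: [-0.5, 0.5, 5.8]
opening: 0.0331
finger_force: 59.5
```

```bash
python3 -m jog '[0,0,0.4,0,20, 0,0,0.5,0,20, 0,0,0.6,0,20, 0,0,0.7,0,20,0,0,0.8,0,20, 0,0,0.6,0,20, 0,0,0,0,20, 0,0,0,0,20]'
python3 - <<'E'
from h import *
s=bot.get_state();w=bot.get_image("wrist");a=bot.get_image("scene")
import pickle;pickle.dump((s,w,a),open("i2.pkl","wb"))
A=a["color"][140:260,170:430];A=cv2.resize(A,(800,369),interpolation=cv2.INTER_CUBIC);W=cv2.resize(w["color"][150:384,100:412],(800,600))[:230]
cv2.imwrite("pics/2.png",np.vstack([A,W]))
E
```

```text
clock: 5.45
eef_pos: [0.5702, 0.1067, 0.3118]
eef_rot: [0.646, 0.764, -0.0, -0.0]
force: [-0.2, 0.3, -2.7]
opening: 0.033
finger_force: 59.8
```

View pics/2.png

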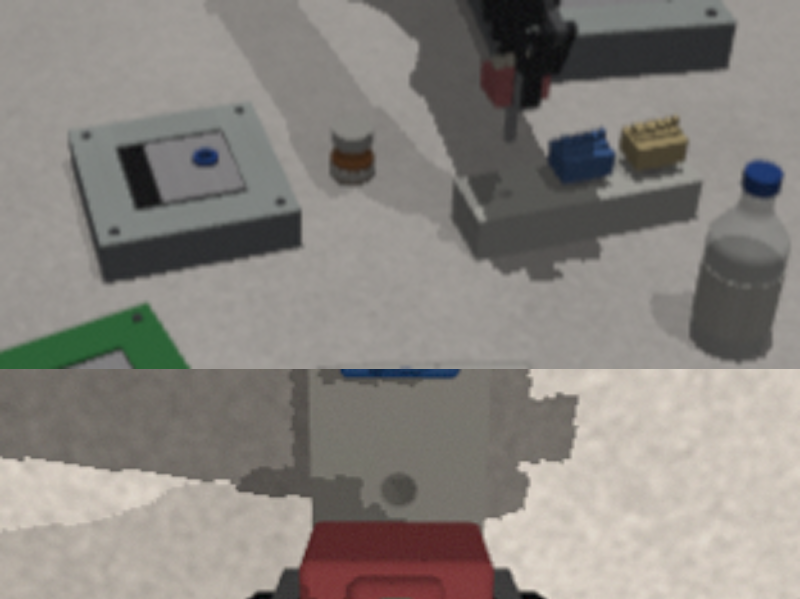

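The pin is out of the stand: tip at about (511,137) in the scene crop, and the empty hole shows at (399,488) in the wrist crop. I'll move over the collar and measure it the same way as the hole, so the camera bias cancels.

```bash
python3 -m jog '[-0.32,-0.5,0,0,20, -0.32,-1,0,0,20, -0.32,-1,0,0,20, -0.32,-1,0,0,20, -0.32,-1,0,0,20, -0.32,-1,0,0,20, -0.32,-1,0,0,20, -0.32,-1,0,0,20]' >/dev/null
python3 -m jog '[-0.32,-1,0,0,20, -0.32,-1,0,0,20, 0,-0.36,0,0,20, 0,0,0,0,20, 0,0,0,0,20, 0,0,0,0,20]'
python3 - <<'E'
from h import *
import pickle
from scipy.spatial.transform import Rotation as R
def pose(s,w):
    T=np.eye(4);T[:3,:3]=R.from_quat(s["eef_rot"]).as_matrix();T[:3,3]=s["eef_pos"];return T@np.array(w["T_tool_cam"])
s2,w2,a2=pickle.load(open("i2.pkl","rb"))
k=312/800
hole=onz(w2,100+399*k,150+(488-369)*k,.042,pose(s2,w2));print("hole",hole.round(4))
tip=onz(a2,170+511*.325,140+134*.325,.098);print("tip scene",tip.round(4))
s=bot.get_state();w=bot.get_image("wrist");a=bot.get_image("scene");pickle.dump((s,w,a),open("i3.pkl","wb"))
h=cv2.cvtColor(w["color"],cv2.COLOR_BGR2HSV);m=cv2.inRange(h,(100,100,30),(130,255,255))
cs=cv2.findContours(m,cv2.RETR_EXTERNAL,cv2.CHAIN_APPROX_NONE)[0]
for c in cs:
    if cv2.contourArea(c)>30:
        (e,ax,an)=cv2.fitEllipse(c);print(e,ax,cv2.boundingRect(c))
        p=onz(w,*e,.0425,pose(s,w));print("collar",p.round(4),"move to",(s2["eef_pos"]+p-hole)[:2].round(4),"delta mm",((s2["eef_pos"]+p-hole-s["eef_pos"])[:2]*1e3).round(1))
cv2.imwrite("pics/3.png",cv2.resize(w["color"],(800,600)))
E
```

```text
clock: 7.3
eef_pos: [0.4909, -0.1388, 0.3121]
eef_rot: [0.645, 0.764, 0.0, -0.0]
force: [0.2, 0.7, -2.2]
opening: 0.0327
finger_force: 59.9
hole [0.5706 0.1052 0.042 ]
tip scene [0.5674 0.1071 0.098 ]
(505.879150390625, 336.7239685058594) (12.473939895629883, 21.548486709594727) (499, 327, 13, 21)
collar [ 0.7682 -0.244   0.0425] move to [ 0.7679 -0.2425] delta mm [ 277.  -103.6]
(250.0489501953125, 194.07386779785156) (24.168075561523438, 24.31203842163086) (238, 182, 25, 25)
collar [ 0.4862 -0.1389  0.0425] move to [ 0.4859 -0.1374] delta mm [-5.   1.5]
```

View pics/3.png

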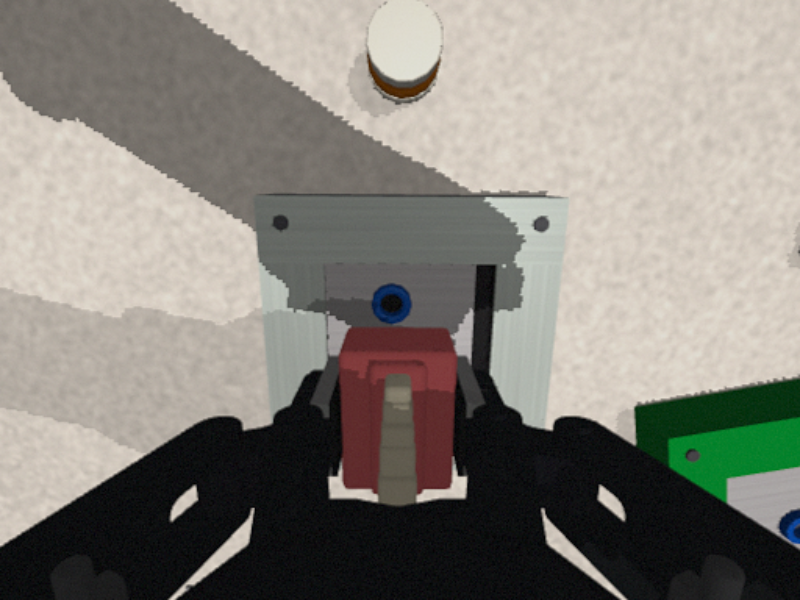

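The collar is at about (391,303) in the wrist view. I'll align over it, hover just above, and check in the scene and side views.

```bash
python3 -m jog '[-0.2,0.06,-0.4,0,20, 0,0,-0.6,0,20, 0,0,-0.6,0,20, 0,0,0,0,20, 0,0,0,0,20, 0,0,0,0,20]'
python3 - <<'E'
from h import *
import pickle
from scipy.spatial.transform import Rotation as R
def pose(s,w):
    T=np.eye(4);T[:3,:3]=R.from_quat(s["eef_rot"]).as_matrix();T[:3,3]=s["eef_pos"];return T@np.array(w["T_tool_cam"])
s,w,a=pickle.load(open("i3.pkl","rb"));W=pose(s,w)
p,q=[onz(w,u*.64,v*.64,.041,W) for u,v in((281,222.5),(541,224))];d=q-p;L=np.linalg.norm(d);d/=L
n=np.array([-d[1],d[0],0]);c=(p+q)/2-n*.070;col=np.array([.4862,-.1389,.041])
print("screw L",L,"ang",np.degrees(np.arctan2(d[1],d[0])),"mount c",c.round(4),"collar in mount",(col-c)@d,(col-c)@n)
a=bot.get_image("scene");b=bot.get_image("side")
A=cv2.resize(a["color"][140:220,190:290],(800,640),interpolation=cv2.INTER_CUBIC)[200:500]
B=cv2.resize(b["color"][150:225,215:315],(800,600),interpolation=cv2.INTER_CUBIC)[150:450]
cv2.imwrite("pics/4.png",np.vstack([A,B]))
E
```

```text
clock: 8.15
eef_pos: [0.4858, -0.1384, 0.2726]
eef_rot: [0.646, 0.764, 0.0, 0.0]
force: [0.4, -0.4, -2.1]
opening: 0.033
finger_force: 59.9
screw L 0.14007452531158404 ang 9.3366017168372 mount c [ 0.5011 -0.1624  0.041 ] collar in mount -0.010894196629041734 0.02564718006970709
```

View pics/4.png

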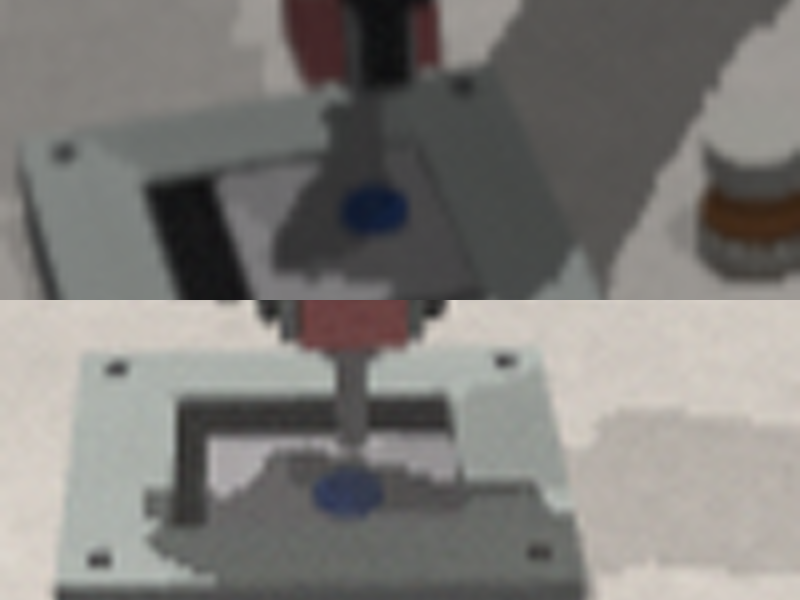

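Run:
```python
from h import *
a=bot.get_image("scene");b=bot.get_image("side")
for n,im,(x0,x1),(y0,y1) in(("scene",a,(190,290),(140,220)),("side",b,(215,315),(150,225))):
    h=cv2.cvtColor(im["color"],cv2.COLOR_BGR2HSV)[y0:y1,x0:x1];m=cv2.inRange(h,(100,90,20),(130,255,255));n_,l,st,c=cv2.connectedComponentsWithStats(m)
    i=1+np.argmax(st[1:,4]);cc=c[i]+[x0,y0];print(n,"collar",cc,st[i])
    g=cv2.cvtColor(im["color"],cv2.COLOR_BGR2GRAY)
    r=range(165,173) if n=="scene" else range(174,187)
    for y in r: print(y,g[y,int(cc[0])-7:int(cc[0])+8].tolist())
    p=np.array([.486,-.139,.0425]);k=np.array(proj(im,p))
    for q in([0,0,.0142],[0,0,.03],[.003,0,0.03],[0,.003,.03]):print(q,(np.array(proj(im,p+q))-k).round(2))
```

```text
scene collar [236.31578947 190.76315789] [43 48  8  6 38]
165 [50, 47, 46, 43, 37, 24, 18, 16, 18, 18, 16, 21, 27, 32, 41]
166 [47, 47, 47, 48, 46, 31, 19, 18, 20, 21, 22, 21, 42, 47, 47]
167 [47, 47, 48, 46, 49, 39, 21, 17, 16, 18, 16, 27, 47, 53, 51]
168 [49, 49, 48, 47, 50, 47, 29, 21, 18, 17, 16, 24, 50, 54, 52]
169 [48, 48, 49, 48, 51, 48, 28, 17, 18, 18, 17, 24, 53, 54, 53]
170 [47, 49, 48, 47, 52, 51, 29, 19, 17, 16, 21, 23, 53, 54, 53]
171 [48, 49, 49, 48, 47, 49, 28, 22, 18, 19, 19, 23, 50, 54, 53]
172 [49, 48, 48, 48, 45, 48, 30, 22, 16, 19, 18, 26, 52, 55, 59]
[0, 0, 0.0142] [-0.22 -4.35]
[0, 0, 0.03] [-0.48 -9.25]
[0.003, 0, 0.03] [-0.4 -8.6]
[0, 0.003, 0.03] [ 0.66 -9.33]
side collar [257.  193.1] [40 42  5  3 10]
174 [172, 171, 159, 91, 91, 79, 77, 76, 80, 79, 78, 77, 83, 110, 109]
175 [180, 179, 176, 151, 152, 107, 76, 77, 79, 77, 77, 86, 119, 160, 159]
176 [173, 176, 173, 175, 171, 154, 127, 82, 81, 81, 89, 133, 160, 175, 177]
177 [172, 173, 172, 174, 171, 172, 157, 94, 81, 85, 93, 163, 171, 174, 174]
178 [173, 172, 172, 172, 174, 172, 167, 96, 83, 79, 97, 170, 175, 171, 171]
179 [172, 172, 174, 173, 173, 171, 166, 95, 83, 76, 98, 174, 177, 175, 174]
180 [136, 135, 128, 128, 127, 124, 124, 91, 82, 76, 90, 130, 129, 129, 129]
181 [81, 75, 70, 71, 67, 69, 71, 77, 81, 82, 76, 70, 71, 68, 68]
182 [57, 58, 55, 55, 55, 58, 55, 72, 84, 83, 80, 52, 54, 53, 55]
183 [53, 53, 57, 52, 53, 56, 60, 73, 79, 78, 76, 54, 55, 57, 54]
184 [58, 54, 60, 56, 57, 53, 60, 78, 83, 82, 80, 57, 54, 54, 56]
185 [90, 91, 89, 89, 89, 90, 89, 91, 84, 82, 88, 113, 115, 115, 115]
186 [148, 151, 148, 137, 149, 149, 146, 111, 81, 82, 96, 155, 155, 142, 139]
[0, 0, 0.0142] [-0.01 -4.73]
[0, 0, 0.03] [ -0.02 -10.07]
[0.003, 0, 0.03] [ -1.15 -10.14]
[0, 0.003, 0.03] [-0.17 -9.56]
```

Run:
```python
from h import *
a=bot.get_image("scene")["color"].astype(int);b=bot.get_image("side")["color"].astype(int)
for y in range(174,188):print(y,a[y,228:246].sum(1 if 0 else -1).tolist())
print("collar side b-r")
for y in range(189,197):print(y,(b[y,250:267,0]-b[y,250:267,2]).tolist())
print("collar scene b-r")
for y in range(186,196):print(y,(a[y,228:246,0]-a[y,228:246,2]).tolist())
```

```text
174 [210, 170, 167, 172, 161, 148, 155, 99, 67, 56, 48, 55, 76, 139, 203, 269, 255, 235]
175 [292, 248, 251, 279, 219, 169, 152, 108, 84, 90, 88, 104, 131, 170, 210, 228, 228, 220]
176 [342, 317, 317, 342, 299, 228, 169, 136, 126, 136, 149, 166, 190, 206, 218, 223, 225, 216]
177 [332, 328, 322, 287, 292, 246, 181, 155, 156, 172, 194, 207, 219, 219, 226, 224, 224, 224]
178 [327, 323, 276, 201, 189, 185, 168, 161, 159, 183, 210, 219, 221, 221, 223, 223, 219, 221]
179 [326, 319, 225, 172, 167, 162, 164, 161, 164, 183, 210, 218, 220, 223, 224, 222, 222, 219]
180 [330, 323, 267, 188, 166, 165, 162, 162, 162, 177, 213, 214, 219, 222, 221, 223, 222, 222]
181 [330, 331, 311, 210, 168, 162, 158, 162, 160, 173, 205, 213, 210, 211, 220, 224, 221, 219]
182 [329, 324, 317, 210, 168, 169, 162, 164, 158, 162, 189, 193, 196, 200, 210, 219, 221, 216]
183 [294, 287, 268, 192, 168, 167, 163, 162, 160, 164, 192, 194, 195, 203, 193, 216, 219, 220]
184 [233, 216, 184, 167, 165, 165, 163, 161, 160, 162, 202, 208, 210, 210, 180, 201, 219, 219]
185 [258, 244, 183, 163, 156, 163, 161, 162, 165, 168, 201, 208,
[... 763 characters left out ...]
 5, 2, 2, -3, -3, -1, -2, 0, -2]
collar scene b-r
186 [1, 0, 0, 1, 0, 0, 0, 0, 1, 0, 1, 0, 0, 0, 0, 0, 1, 1]
187 [0, 0, -1, 1, 0, 1, 1, 5, 8, 6, 3, 2, 0, 0, 1, -1, 1, 2]
188 [0, -1, 1, 0, 0, 6, 9, 16, 18, 19, 15, 8, 5, 1, 1, 1, 0, 0]
189 [0, 0, -1, 0, 4, 15, 27, 31, 32, 30, 30, 27, 17, 3, 1, 0, 1, 1]
190 [0, 1, 0, 1, 8, 23, 31, 32, 28, 29, 32, 41, 30, 3, 1, 0, 1, 1]
191 [0, 1, 0, 0, 11, 25, 32, 27, 30, 36, 40, 41, 29, 5, 1, 0, 0, 0]
192 [0, -2, 1, 1, 10, 25, 29, 29, 33, 40, 38, 37, 20, 2, -1, -1, 0, 0]
193 [1, 0, 0, 1, 6, 15, 22, 27, 31, 29, 28, 20, 9, 1, 0, 0, 0, 0]
194 [-1, 0, 0, -1, 1, 4, 10, 11, 10, 11, 8, 8, 1, 0, -1, 1, 0, -1]
195 [1, 0, 0, 1, 0, 0, 1, 2, 1, 1, 1, 1, -1, 0, 0, 0, 0, 0]
```

```bash
python3 -m jog '[0.03,0.01,-0.2,0,20, 0,0,-0.2,0,20, 0,0,-0.08,0,20, 0,0,0,0,20, 0,0,0,0,20]';python3 -m jog '[0,0,-0.08,0,20, 0,0,-0.08,0,20, 0,0,0,0,20, 0,0,0,0,20]'
```

```text
clock: 9.07
eef_pos: [0.4863, -0.1381, 0.2603]
eef_rot: [0.646, 0.764, 0.0, 0.0]
force: [-0.3, -1.3, -2.0]
opening: 0.0334
finger_force: 59.9
clock: 9.57
eef_pos: [0.4863, -0.1381, 0.2562]
eef_rot: [0.646, 0.764, 0.0, -0.0]
force: [0.1, 0.3, -2.1]
opening: 0.0331
finger_force: 59.9
```

```bash
for i in 1 2 ; do python3 -m jog '[0,0,-0.08,0,20, 0,0,0,0,20, 0,0,0,0,20]' | egrep 'pos|force: \['; done; python3 -m jog '[0,0,-0.04,0,20, 0,0,0,0,20, 0,0,0,0,20]' | egrep 'pos|force: \['; python3 -m jog '[0,0,-0.04,0,20, 0,0,0,0,20, 0,0,0,0,20]'
```

```text
eef_pos: [0.4863, -0.1381, 0.2542]
force: [0.4, 0.2, -3.5]
eef_pos: [0.4863, -0.1381, 0.2522]
force: [-0.7, 0.3, -2.2]
eef_pos: [0.4863, -0.1381, 0.2512]
force: [0.7, 0.1, -2.2]
clock: 11.08
eef_pos: [0.4863, -0.1381, 0.2502]
eef_rot: [0.646, 0.764, -0.0, -0.0]
force: [0.4, -0.1, -1.6]
opening: 0.0332
finger_force: 59.9
```

```bash
for i in 1 2 ; do python3 -m jog '[0,0,-0.04,0,20, 0,0,0,0,20, 0,0,0,0,20]' | egrep 'pos|force: \['; done
```

```text
eef_pos: [0.4864, -0.1381, 0.2494]
force: [-0.4, 0.4, 1.1]
eef_pos: [0.4864, -0.1381, 0.2483]
force: [-1.1, 0.3, 2.8]
```

The pin is in the collar and resting lightly on the plate, about 1.2 mm down (≈5 N). I'll sweep at this depth in small steps and stop when the vertical force drops out.

```bash
cat > c.py <<'E'
import sys,json
d={k.strip():json.loads(v) for k,v in (l.split(":",1) for l in sys.stdin if ":" in l)}
p,f=d["eef_pos"],d["force"];dx,dy=(p[0]-.4966)*1e3,(p[1]+.1625)*1e3  # TCP when pin at mount centre (from -10.5,24.9)
X,Y=.9868*dx+.1623*dy,-.1623*dx+.9868*dy;import math
print(d["clock"],"m %.1f %.1f z %.2f"%(X,Y,p[2]*1e3),f,d["finger_force"])
sys.exit(f[2]<0.3 or math.hypot(f[0],f[1])>7)
E
python3 - <<'E'
import numpy as np
R=np.array([[.9868,-.1623],[.1623,.9868]]);print(np.array([.4864,-.1381])-R@[-.0105,.0249])
E
python3 -m jog '[0.01,-0.06,0,0,20, 0.01,-0.06,0,0,20]' | python3 c.py && python3 -m jog '[0.01,-0.06,0,0,20, 0.01,-0.06,0,0,20, 0.01,-0.06,0,0,20, 0.01,-0.06,0,0,20]' | python3 c.py && python3 -m jog '[0.01,-0.06,0,0,20]' | python3 c.py
```

```text
[ 0.50080267 -0.16096717]
12.08 m -6.0 23.3 z 248.20 [-0.3, 3.5, 3.7] 60.6
12.58 m -6.1 16.5 z 248.20 [0.1, 4.3, 3.5] 60.6
12.7 m -6.1 15.0 z 248.20 [-0.9, 4.3, 2.6] 60.6
```

```bash
sed -i 's/-.4966)/-.5008)/;s/+.1625)/+.1610)/;s/f\[2\]<0.3/f[2]<1.0/;s/>7/>8/' c.py
python3 -m jog '[0.01,-0.06,0,0,20]' | python3 c.py && python3 -m jog '[0.01,-0.06,0,0,20]' | python3 c.py && python3 -m jog '[0.01,-0.06,0,0,20]' | python3 c.py && python3 -m jog '[0.01,-0.06,0,0,20]' | python3 c.py && python3 -m jog '[0.01,-0.06,0,0,20]' | python3 c.py && python3 -m jog '[0.01,-0.06,0,0,20]' | python3 c.py && python3 -m jog '[0.01,-0.06,0,0,20]' | python3 c.py && python3 -m jog '[0.01,-0.06,0,0,20]' | python3 c.py && python3 -m jog '[0.01,-0.06,0,0,20]' | python3 c.py && python3 -m jog '[0.01,-0.06,0,0,20]' | python3 c.py && python3 -m jog '[0.01,-0.06,0,0,20]' | python3 c.py && python3 -m jog '[0.01,-0.06,0,0,20]' | python3 c.py && python3 -m jog '[0.01,-0.06,0,0,20]' | python3 c.py && python3 -m jog '[0.01,-0.06,0,0,20]' | python3 c.py && python3 -m jog '[0.01,-0.06,0,0,20]' | python3 c.py && python3 -m jog '[0.01,-0.06,0,0,20]' | python3 c.py && python3 -m jog '[0.01,-0.06,0,0,20]' | python3 c.py
```

```text
12.82 m -10.6 12.7 z 248.20 [-0.3, 3.1, 3.6] 60.6
12.95 m -10.5 11.2 z 248.20 [0.2, 2.7, 3.1] 60.6
13.08 m -10.6 9.6 z 248.20 [-1.0, 2.6, 3.5] 60.6
13.2 m -10.5 8.1 z 248.20 [-0.6, 4.2, 3.0] 60.6
13.32 m -10.6 6.6 z 248.20 [-0.3, 4.1, 3.4] 60.6
13.45 m -10.5 5.2 z 248.20 [-0.5, 3.8, 3.6] 60.6
13.58 m -10.6 3.6 z 248.20 [-0.0, 2.9, 3.8] 60.6
13.7 m -10.6 2.0 z 248.20 [-0.9, 3.3, 3.7] 60.6
13.82 m -10.6 0.5 z 248.20 [0.7, 4.0, 4.1] 60.6
13.95 m -10.6 -1.0 z 248.20 [-1.0, 4.1, 4.0] 60.6
14.08 m -10.5 -2.4 z 248.20 [-0.4, 3.2, 4.1] 60.6
14.2 m -10.6 -4.0 z 248.20 [-0.9, 3.5, 3.4] 60.6
14.32 m -10.5 -5.5 z 248.20 [0.3, 3.1, 3.9] 60.6
14.45 m -10.6 -7.1 z 248.20 [-1.4, 3.2, 4.1] 60.6
14.58 m -10.5 -8.6 z 248.20 [-0.3, 3.7, 3.6] 60.6
14.7 m -10.6 -10.1 z 248.20 [-0.4, 3.7, 4.0] 60.6
14.82 m -10.5 -11.6 z 248.20 [0.3, 3.7, 2.7] 60.6
```

```bash
python3 -m jog '[0.08,0.01,0,0,20]' | python3 c.py && python3 -m jog '[-0.01,0.06,0,0,20]' | python3 c.py && python3 -m jog '[-0.01,0.06,0,0,20]' | python3 c.py && python3 -m jog '[-0.01,0.06,0,0,20]' | python3 c.py && python3 -m jog '[-0.01,0.06,0,0,20]' | python3 c.py && python3 -m jog '[-0.01,0.06,0,0,20]' | python3 c.py && python3 -m jog '[-0.01,0.06,0,0,20]' | python3 c.py && python3 -m jog '[-0.01,0.06,0,0,20]' | python3 c.py && python3 -m jog '[-0.01,0.06,0,0,20]' | python3 c.py && python3 -m jog '[-0.01,0.06,0,0,20]' | python3 c.py && python3 -m jog '[-0.01,0.06,0,0,20]' | python3 c.py && python3 -m jog '[-0.01,0.06,0,0,20]' | python3 c.py && python3 -m jog '[-0.01,0.06,0,0,20]' | python3 c.py && python3 -m jog '[-0.01,0.06,0,0,20]' | python3 c.py && python3 -m jog '[-0.01,0.06,0,0,20]' | python3 c.py && python3 -m jog '[-0.01,0.06,0,0,20]' | python3 c.py && python3 -m jog '[0.08,0.01,0,0,20]' | python3 c.py && python3 -m jog '[0.01,-0.06,0,0,20]' | python3 c.py && python3 -m jog '[0.01,-0.06,0,0,20]' | python3 c.py && python3 -m jog '[0.01,-0.06,0,0,20]' | python3 c.py && python3 -m jog '[0.01,-0.06,0,0,20]' | python3 c.py && python3 -m jog '[0.01,-0.06,0,0,20]' | python3 c.py && python3 -m jog '[0.01,-0.06,0,0,20]' | python3 c.py && python3 -m jog '[0.01,-0.06,0,0,20]' | python3 c.py && python3 -m jog '[0.01,-0.06,0,0,20]' | python3 c.py && python3 -m jog '[0.01,-0.06,0,0,20]' | python3 c.py && python3 -m jog '[0.01,-0.06,0,0,20]' | python3 c.py && python3 -m jog '[0.01,-0.06,0,0,20]' | python3 c.py && python3 -m jog '[0.01,-0.06,0,0,20]' | python3 c.py && python3 -m jog '[0.01,-0.06,0,0,20]' | python3 c.py && python3 -m jog '[0.01,-0.06,0,0,20]' | python3 c.py && python3 -m jog '[0.01,-0.06,0,0,20]' | python3 c.py; echo end
```

```text
14.95 m -9.4 -12.0 z 248.00 [-4.2, 0.7, 4.7] 60.7
15.08 m -9.0 -11.2 z 248.20 [-2.2, -3.1, 3.3] 60.7
15.2 m -8.5 -9.7 z 248.50 [-0.8, -2.7, 3.6] 60.6
15.32 m -8.2 -7.7 z 248.60 [-0.0, -3.1, 2.6] 60.6
15.45 m -8.1 -5.9 z 248.50 [0.8, -3.2, 3.5] 60.6
15.58 m -8.2 -4.0 z 248.50 [0.2, -3.2, 3.7] 60.6
15.7 m -8.2 -2.5 z 248.40 [1.1, -3.4, 3.3] 60.6
15.82 m -8.4 -0.9 z 248.30 [0.8, -3.6, 4.2] 60.6
15.95 m -8.5 0.7 z 248.30 [0.7, -2.5, 3.7] 60.6
16.08 m -8.6 2.1 z 248.20 [0.5, -3.8, 2.9] 60.6
16.2 m -8.6 3.6 z 248.20 [1.5, -4.3, 3.0] 60.7
16.32 m -8.7 5.3 z 248.20 [0.6, -4.0, 3.8] 60.6
16.45 m -8.6 6.8 z 248.20 [0.5, -3.7, 3.3] 60.7
16.58 m -8.7 8.3 z 248.10 [0.0, -3.1, 2.7] 60.6
16.7 m -8.6 9.8 z 248.20 [0.1, -2.6, 3.9] 60.6
16.82 m -8.6 11.3 z 248.20 [-0.4, -3.6, 2.9] 60.7
16.95 m -7.3 11.5 z 247.90 [-2.7, -2.4, 4.0] 60.7
17.08 m -7.0 10.8 z 247.70 [-2.9, 3.3, 3.5] 60.7
17.2 m -6.5 9.3 z 247.90 [-1.0, 2.6, 4.1] 60.7
17.32 m -6.4 6.9 z 247.90 [0.3, -0.0, -0.3] 60.0
end
```

The force has dropped out at about (-6.4, 6.9), so I'll hold still and then push down gently.

```bash
python3 -m jog '[0,0,0,0,20, 0,0,0,0,20]' | python3 c.py; python3 -m jog '[0,0,-0.04,0,20, 0,0,0,0,20]' | python3 c.py
```

```text
17.58 m -6.4 6.5 z 248.00 [-0.5, 1.2, -1.8] 59.9
17.82 m -6.5 6.5 z 247.10 [-0.4, 0.3, -3.1] 60.0
```

```bash
sed 's/f\[2\]<1.0/f[2]>2.5/' c.py > d.py
python3 -m jog '[0,0,-0.06,0,20, 0,0,0,0,20]' | python3 d.py && python3 -m jog '[0,0,-0.06,0,20, 0,0,0,0,20]' | python3 d.py && python3 -m jog '[0,0,-0.06,0,20, 0,0,0,0,20]' | python3 d.py && python3 -m jog '[0,0,-0.06,0,20, 0,0,0,0,20]' | python3 d.py && python3 -m jog '[0,0,-0.06,0,20, 0,0,0,0,20]' | python3 d.py && python3 -m jog '[0,0,-0.06,0,20, 0,0,0,0,20]' | python3 d.py && python3 -m jog '[0,0,-0.06,0,20, 0,0,0,0,20]' | python3 d.py && python3 -m jog '[0,0,-0.06,0,20, 0,0,0,0,20]' | python3 d.py && python3 -m jog '[0,0,-0.06,0,20, 0,0,0,0,20]' | python3 d.py
```

```text
18.08 m -6.6 6.6 z 245.60 [0.4, 0.3, -2.5] 60.0
18.32 m -6.6 6.6 z 244.10 [0.6, 0.3, -2.2] 60.0
18.58 m -6.6 6.6 z 242.60 [-0.2, 0.6, -2.6] 60.0
18.82 m -6.6 6.6 z 241.10 [-0.5, 0.2, -3.0] 60.0
19.08 m -6.6 6.6 z 239.60 [-0.7, 0.6, -2.6] 60.0
19.32 m -6.5 6.5 z 238.10 [0.5, 1.1, -2.6] 60.0
19.58 m -6.6 6.6 z 236.60 [-0.2, -0.1, -1.6] 60.0
19.82 m -6.6 6.6 z 235.10 [-0.6, 0.4, -1.6] 60.0
20.08 m -6.6 6.6 z 233.60 [0.0, 0.6, -2.3] 60.0
```

```bash
python3 -m jog '[0,0,-0.04,0,20, 0,0,0,0,20]' | python3 d.py && python3 -m jog '[0,0,-0.02,0,20, 0,0,0,0,20]' | python3 d.py && python3 -m jog '[0,0,-0.02,0,20, 0,0,0,0,20]' | python3 d.py && python3 -m jog '[0,0,-0.02,0,20, 0,0,0,0,20]' | python3 d.py
```

```text
20.32 m -6.5 6.5 z 232.60 [0.4, -0.4, -1.2] 60.0
20.58 m -6.5 6.5 z 232.20 [-0.6, 0.2, -2.2] 60.0
20.82 m -6.5 6.5 z 231.80 [-0.1, 0.5, 1.4] 60.2
21.08 m -6.5 6.5 z 231.30 [-1.4, 1.3, 1.9] 60.3
```

The pin has bottomed in the hole. I'll release and withdraw straight up.

```bash
python3 -m jog '[0,0,0.02,0,30, 0,0,0,0,40, 0,0,0,0,50, 0,0,0,0,60, 0,0,0,0,80, 0,0,0,0,80, 0,0,0,0,80, 0,0,0,0,80]' 20; python3 -m jog '[0,0,0.4,0,80, 0,0,0.8,0,80, 0,0,1,0,80, 0,0,1,0,80, 0,0,1,0,80, 0,0,0,0,80, 0,0,0,0,80]'
python3 - <<'E'
from h import *
a=bot.get_image("scene");b=bot.get_image("side")
A=cv2.resize(a["color"][140:240,180:340],(800,500),interpolation=cv2.INTER_CUBIC)[50:350]
B=cv2.resize(b["color"][140:240,180:340],(800,500),interpolation=cv2.INTER_CUBIC)[50:350]
cv2.imwrite("pics/5.png",np.vstack([A,B]))
E
```

```text
clock: 22.08
eef_pos: [0.4933, -0.1556, 0.2317]
eef_rot: [0.646, 0.764, 0.0, 0.0]
force: [0.0, -0.2, -0.1]
opening: 0.0799
finger_force: 0.0
clock: 22.95
eef_pos: [0.493, -0.1554, 0.3365]
eef_rot: [0.646, 0.764, -0.0, -0.0]
force: [-0.1, 0.3, -0.2]
opening: 0.08
finger_force: 0.0
```

View pics/5.png

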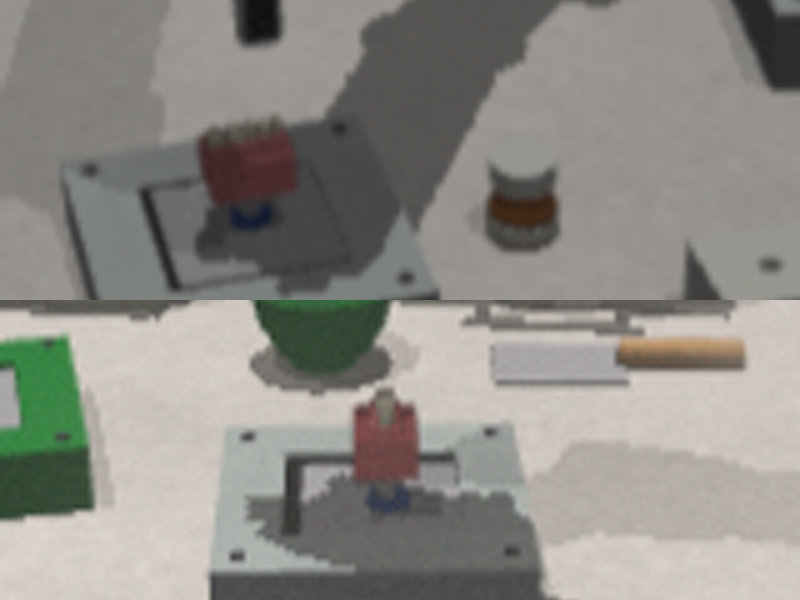

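The pink model stands upright on the blue collar, at (250,165) in the scene crop and (387,440) in the side crop, and the gripper is clear of it.

```bash
python3 -c "
from cell import bot
print(bot.finish_job())"
```

```text
the job is handed in; nothing more can be done
None
```

The pink model stands upright with its pin fully home in the hidden hole through the blue collar; I kept the plate pressed to about 2 mm or less, released it, and handed the job in at about 23 s; no verdict was returned.

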